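Fish the largest gear out of a printer guide chassis

TASK

The largest of three gears has slipped deep into one of the three narrow channels of the printer's guide chassis. First set the little brown vial that stands in front of the channels aside, upright on the bench, clear of the chassis; then reach over the largest gear with the hooked pick, drag the gear out of the channel, and put it into the square tray. At the end the pick lies on the bench again; leave the two smaller gears where they are in their channels and do not disturb the spray bottle or the solder reel.

Things in the scene. Friction and masses are not known exactly. Their poses are not given: they have to be found in the camera images.
- chassis: Fixed sheet-metal guide chassis with three roofed channels. Origin: on the bench top, midway across, in the plane of the channel mouths; x points straight into the channels (away from the robot, give or take its yaw), y left, z up. Floor plate 3 mm thick, 148 mm wide, from x = -70 mm (open apron in front of the mouths, no side walls) to x = 114 mm; small side flanges reach y = +-83 mm at x = 85 mm
- channels (a point): Middle of the chassis's middle mouth, on the floor plate (3 mm above the bench); axes as the chassis. Channel centre lines at y = -48, 0, +48 mm; each channel is 44 mm wide, 43 mm high above the floor plate and 110 mm deep (x = 0 to 110 mm), shut by a wall at the back; side walls 4 mm thick. A 3 mm clear plastic cover roofs them all, its top 49 mm over the bench
- gear_1_center (a point): The largest gear (white plastic, 36 mm across, 11 mm high with its hub, the toothed rim 8 mm high), lying flat on the chassis floor plate in one of the channels, its centre 45 to 62 mm behind the mouth. The point is on its axis, 5.5 mm above its underside. To be dragged out and put in the tray
- gear_2_center (a point): The middle gear (black, 26 mm across, 11 mm high), lying in another channel; stays there. Point on its axis, 5.5 mm up
- gear_3_center (a point): The smallest gear (white, 20 mm across, 11 mm high), lying in another channel; stays there. Point on its axis, 5.5 mm up
- vial_center (a point): Small brown glass vial with a black cap, round, 25 mm across and 54 mm high, standing upright on the chassis apron in front of the mouths. The point is on its axis, 27 mm above its underside
- pick_grip (a point): Hooked pick, lying on the bench hook downwards, about 80 g. The point is the centre of its black handle, 11 mm above the flat underside; x runs along the pick from handle to hook, z up. Handle 70 mm long (x = -35 to 35 mm), 18 mm wide (y), 22 mm high
- pick_hook (a point): Lower end of the pick's blade: 125 mm ahead of the handle's centre along the pick's x, 3 mm above its underside; same axes. A straight steel shaft 5 mm thick, its axis 19 mm above the underside, runs from the handle to the blade; the flat blade, 4 mm thick (x) and 16 mm wide (y), points straight down from the shaft's end to the level of the handle's underside
- tray: Loose square grey tray, 96 x 96 mm outside, 18 mm high, walls and floor 3 mm thick, open at the top. Origin: centre of its underside, on the bench; x and y along its sides. Stands on the left with the pick on the right, or the other way round
- spray_oil: Blue spray bottle, 35 mm across, 91 mm high, loose, standing on the bench; not to be disturbed. Origin: centre of its underside
- solder_reel: Solder reel, 64 x 54 mm, 42 mm high, loose, on the bench; not to be disturbed. Origin: centre of its underside
Things that resemble listed ones, but are neither listed nor needed, are in the scene too. Leave any red or yellow look-alike of the part that bears vial_center alone.

How it is judged:
By the outcome, as a careful person would: the job done as asked, in the order asked, and still so for the second after the job is handed in, with the robot touching nothing.
It also fails if it takes over 72 s, if anything falls off the work surface, if the arm or the gripper's body presses on something with over 40 N, if the wrist force passes 120 N, or if a joint passes its speed limit or range.

ROBOT

A 6-joint arm with a two-finger parallel gripper is mounted at the origin on a cart in front of the work surface, level with it; the furniture and walls round the work are solid. World frame = base frame: x ahead of the robot, y to its left, z up, the work surface at z = 0. Lengths are in mm, angles in degrees, forces in N, time in s.
With the tool pointing down it reaches from about 350 to 725 mm from the base axis. Payload 4.3 kg.
Tool frame: the origin (TCP) lies midway between the tips of the shut fingers; the grasp point (between the pads) lies 19 mm behind it (bot.tcp_to_grasp is the z of the grasp point in the tool frame, in mm); z points along the fingers, y is the line along which they close (so a half turn about z gives the same grasp; the last joint's range is limited). The gripper opens to 85 mm and grips with 20 to 120 N. Pads are 22 mm wide; open, the fingers measure 114 mm over their backs; the gripper's body (76 mm by 85 mm) begins 54 mm behind the grasp point. The pads swing forward as they close: fully open they stand 13 mm farther back than shut.
Start: joints at [57.737, 21.618, 4.641, 73.018, 0, 83.68], TCP at [251.566, 517.089, 231.329] pointing down, gripper open.
Joint ranges: [-156.06, 156.06], [-48.1, 94.91], [-58.44, 69.94], [-101.28, 121.22], [-78.64, 73.56], [-180, 180]. Speed limits (degrees/s): [147.25, 147.25, 180, 180, 180, 180].

INTERFACE

Orientations are given as a 3x3 rotation matrix whose columns are the frame's x, y, z axes.
In Python, from bench import bot gives the robot as it stands.
- The arm moves only by the tool arm_command, never from a script. Its argument "moves" is a list that holds one entry, the list of rows, each a list of 4 numbers: the shift along the tool's x, y, z in cm, then the turn about the tool's z in degrees. A call has 1 to 8 rows; each row shifts and turns the commanded pose from where the row before left it, along the tool's axes as they then stand; what a row does not reach is not made up. A row lasts 1/12 s, in which the tool goes at most 41.7 mm and 7.16 degrees, less where a joint would pass 70% of its speed; a pose out of reach is approached as far as the arm can. A call is refused whole if a number of a shift passes 4.17 or a number of a turn 7.16, either way. A call with a gripper value outside its range is refused whole. "gripper" is the closure, from -1 (fully open) to 1 (shut), so that 0 is half open, set as the call begins (left out, the last holds). The fingers move at their own pace and stop on an object; "newtons" is the grip in N (left out, the last holds). Time passes only in rows, so rows that do not move let the fingers close. It gives the time, the measured TCP pose, the force, the opening and the grip force at its end, in the units of the state.
- bot.state(): the state, without advancing time (a new reading comes with each control period).
- bot.read_camera(name): name is "side" or "top" or "wrist"; returns a dict with "frame" (400x640x3 uint8, red, green, blue), "vfov" (degrees; the focal length in pixels is half the picture's height over the tangent of half this angle, whatever the lens; pixels are square), "cx", "cy" (the principal point, pixels), "extrinsics" (4x4, takes a point from camera to world coordinates). Camera axes: x right, y down, z forward; pixel columns grow to the right and rows downward; lengths in mm; the calibration is good to about 2 mm. A picture is of the moment at which its call begins. There is no depth.
- bot.close_job(): hands the job in; it is judged then, once.
Trained networks look in a picture, given as the dict that the camera call returned (one of the last four; its "shot" number tells which), for a name from the list of things; names that differ only in an ending like _2 or _b are one class to them, and where a whole thing is asked for, a point or a joint stands for the part that bears it (a point fixed in the world has none). Each returns a list of dicts, best first, with "score" (0 to 1); they miss things now and then, are a little off and sometimes report something else, mostly with a low value. They report only what shows in the picture. A call takes as long as a camera call. They do not tell look-alikes from the thing itself.
- bot.spot_in(picture, target): "position" ([x, y, z] in mm, in the coordinates of the camera as it stood for that picture, good to about 4 mm: the middle of the surface that is visible of it).
- bot.masks_of(picture, target): "mask" (400x640 bool, what is visible of it).
The state is a dict: "clock": time; "joints": joint angles; "joint_velocities": joint speeds; "joint_torque": joint torques, N m; "tcp_pos": TCP position; "orientation": TCP orientation; "contact_force": force on the tool from outside, world axes, zero at the start; "wrist_torque": the same for the moment, N m; "finger_gap": finger opening in mm; "grasp_force": force on a finger pad.
Only numpy, scipy, OpenCV 4.12 (cv2) and the standard library are available. Lean on these libraries where they do the work, as an engineer would, in place of code of your own. Each camera call takes 0.05 s, during which the arm holds its last target. There are 200 camera calls.

## Working session

There is one attempt and no reset: what is moved stays moved. The work goes in short steps, Python scripts to look and compute and a tool call to move; the robot and the scene stay as the last step left them, time stands still between calls to the robot, and variables do not carry over. Pictures are saved under pics/ and viewed, at most 10 in all, crops included, and the job is handed in when it is done.

Besides the shell and the picture viewer there is one more tool, called after "Emit:" in YAML: its name, and indented under it one key for each argument. arm_command: Moves the arm, as the interface text tells. Its arguments: {"type":"object","properties":{"moves":{"type":"array","items":{"type":"array","items":{"type":"array","items":{"type":"number"}}}},"gripper":{"type":"number"},"newtons":{"type":"number"}},"required":["moves"]}

```bash
ls; mkdir -p pics
cat > h.py <<'E'
import numpy as np, cv2
from bench import bot
def ray(p,u,v):
    f=200/np.tan(np.radians(p["vfov"]/2)); E=np.array(p["extrinsics"])
    d=E[:3,:3]@np.array([(u-p["cx"])/f,(v-p["cy"])/f,1]); return E[:3,3],d
def onz(p,u,v,z):
    o,d=ray(p,u,v); return o+d*(z-o[2])/d[2]
def w(p,x):
    E=np.array(p["extrinsics"]); return E[:3,:3]@np.array(x)+E[:3,3]
def proj(p,x):
    f=200/np.tan(np.radians(p["vfov"]/2)); E=np.array(p["extrinsics"])
    c=E[:3,:3].T@(np.array(x,float)-E[:3,3]); return np.array([p["cx"]+f*c[0]/c[2],p["cy"]+f*c[1]/c[2]])
def save(p,n): cv2.imwrite("pics/"+n,cv2.cvtColor(p["frame"],cv2.COLOR_RGB2BGR))
E
python3 - <<'E'
from h import *
np.set_printoptions(precision=1,suppress=True)
for n in ["top","side"]:
    p=bot.read_camera(n); save(p,n+"0.png"); print(n,p["vfov"],np.array(p["extrinsics"])[:3])
    for t in ["chassis","gear_1_center","vial_center","pick_grip","pick_hook","tray","spray_oil","solder_reel","channels"]:
        for r in bot.spot_in(p,t)[:4]:
            X=w(p,r["position"]); print(t,round(r["score"],2),X,proj(p,X))
s=bot.state(); print(s["clock"],s["tcp_pos"],s["orientation"],s["finger_gap"],bot.tcp_to_grasp)
E
```

```text
pics
top 48.86290431518103 [[   0.    -1.     0.   524.9]
 [  -1.    -0.     0.   -36.2]
 [   0.    -0.    -1.  1178. ]]
chassis 0.73 [ 620.9 -125.2   48.3] [352.5 180.8]
vial_center 0.44 [ 554.7 -121.2   40.6] [350.6 206.5]
vial_center 0.39 [474.  -76.4  32. ] [332.9 237.6]
pick_grip 0.64 [473.7 248.7  19.3] [208.8 236.4]
pick_hook 0.86 [468.7 247.2  24.3] [208.9 238.4]
tray 0.76 [ 457.1 -312.7    5.1] [421.5 244.3]
spray_oil 0.54 [602.  124.2  77.6] [253.8 186.5]
solder_reel 0.81 [ 685.2 -319.4   44.1] [427.4 156.8]
solder_reel 0.36 [ 622.6 -126.1   47. ] [352.8 180.2]
channels 0.84 [ 626.7 -130.3   50.2] [354.5 178.5]
side 53.86626513898891 [[ -1.   -0.1   0.2 347.3]
 [ -0.2   0.4  -0.9 845.5]
 [ -0.   -0.9  -0.4 509.8]]
chassis 0.63 [ 626.9 -102.4   27.1] [300.1 204.3]
gear_1_center 0.57 [602.6 136.   51.2] [281.4 241.8]
vial_center 0.54 [472.4 -69.7  25.4] [353.2 215.5]
vial_center 0.53 [ 550.5 -114.7   26.8] [327.8 205. ]
pick_grip 0.88 [472.1 251.1  18.4] [328.3 294.4]
pick_hook 0.63 [469.9 259.6  14.7] [328.5 298.9]
tray 0.87 [ 454.  -318.7    2.9] [370.3 186.9]
spray_oil 0.94 [603.1 136.2  47.1] [281.3 243.4]
solder_reel 0.65 [ 680.3 -310.7   33. ] [301.4 173.8]
channels 0.97 [626.7 -97.5  26.3] [299.7 205.3]
channels 0.18 [604.4 139.5  48.6] [280.2 243.5]
1.0 [251.6 517.1 231.3] [[-0.9  0.4  0. ]
 [ 0.4  0.9  0. ]
 [ 0.   0.  -1. ]] 85.61471694935229 -18.700000000000003
```

Run:
```python
import cv2
a=cv2.imread("pics/top0.png"); cv2.imwrite("pics/a.png",cv2.resize(a[130:280,180:460],None,fx=2.85,fy=2.85,interpolation=cv2.INTER_CUBIC))
cv2.imwrite("pics/b.png",cv2.resize(a[150:250,300:400],None,fx=6,fy=6,interpolation=cv2.INTER_CUBIC))
```

```text
(no output)
```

View pics/a.png

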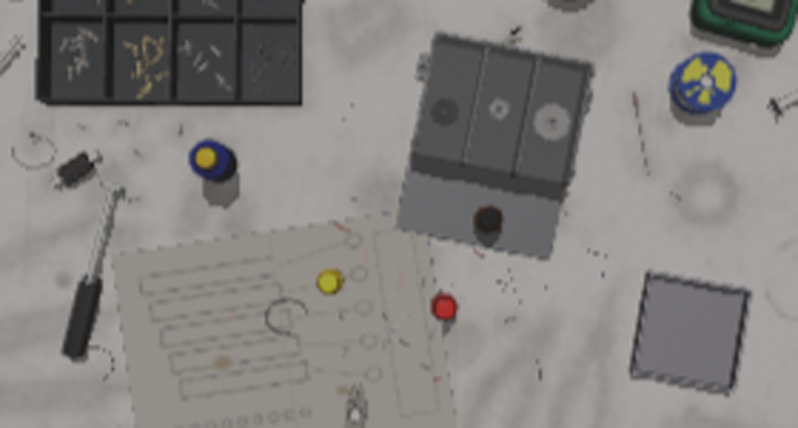

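View pics/b.png

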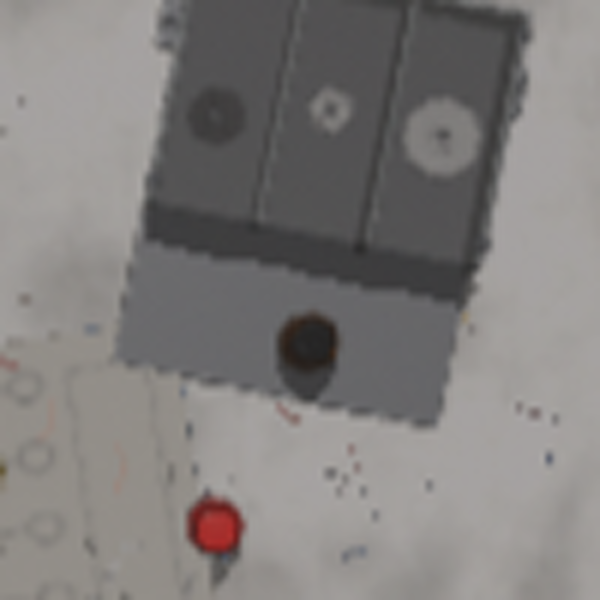

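View pics/side0.png

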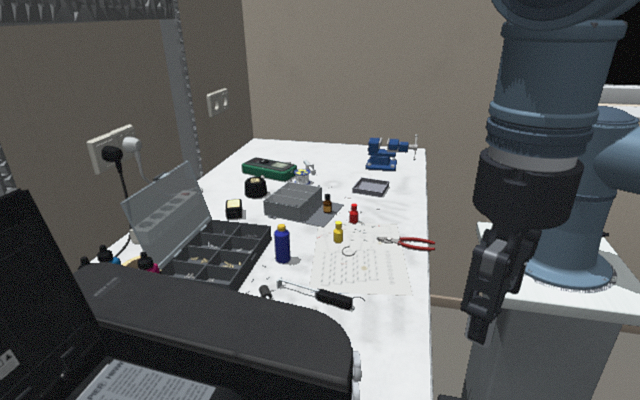

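Run:
```python
from h import *
np.set_printoptions(precision=1,suppress=True)
p=bot.read_camera("top")
A=lambda x,y:(180+x/2.85,130+y/2.85)
B=lambda x,y:(300+x/6,150+y/6)
for n,q,z in [("apronL",B(115,362),3),("apronR",B(438,427),3),("roofL",B(150,205),49),("roofR",B(478,268),49),("roofBR",A(593,65),49),("roofBL",A(437,33),49),("gear1",B(442,136),12),("vial",B(309,340),57),("hookend",A(118,190),10),("handtop",A(98,282),22),("handbot",A(74,356),22),("tray",A(690,332),10),("red",B(215,526),54),("yel",A(329,281),54),("spray",A(206,158),91)]:
    print(n,onz(p,*q,z))
s=bot.state(); print(np.round(s["orientation"],3))
for t in ["gear_1_center","pick_grip","vial_center","chassis"]:
    for r in bot.masks_of(p,t)[:3]:
        m=r["mask"].astype(np.uint8); c,(a,b),an=cv2.minAreaRect(cv2.findNonZero(m)); print(t,r["score"],c,(a,b),an, onz(p,*c,11))
q=bot.read_camera("wrist");print(np.array(q["extrinsics"]),q["vfov"])
```

```text
apronL [544.9 -40.3   3. ]
apronR [ 517.2 -184.     3. ]
roofL [611.4 -54.6  49. ]
roofR [ 585.6 -195.1   49. ]
roofBR [ 693.9 -216.6   49. ]
roofBL [721.9 -75.2  49. ]
gear1 [ 646.  -184.3   12. ]
vial [ 554.  -122.3   57. ]
hookend [578.8 219.7  10. ]
handtop [493.5 233.9  22. ]
handbot [425.6 254.5  22. ]
tray [ 451.5 -313.    10. ]
red [474.8 -83.1  54. ]
yel [497.  20.  54.]
spray [603.6 126.1  91. ]
[[-0.9  0.4  0. ]
 [ 0.4  0.9  0. ]
 [-0.   0.  -1. ]]
pick_grip 0.58 (212.23532104492188, 224.058837890625) (8.731283187866211, 62.57419204711914) 14.03624439239502 [506.  242.4  11. ]
vial_center 0.74 (254.5, 186.0) (12.0, 15.0) 90.0 [607.9 132.1  11. ]
vial_center 0.55 (351.0, 206.5) (7.0, 8.0) 90.0 [ 555.6 -124.6   11. ]
chassis 0.7 (352.87799072265625, 180.2877197265625) (61.742584228515625, 73.16165161132812) 10.713123321533203 [ 625.3 -129.2   11. ]
[[  0.4   0.9   0.3 180.8]
 [  0.9  -0.4  -0.1 549.6]
 [ -0.    0.3  -1.  374. ]
 [  0.    0.    0.    1. ]] 64.98924638781625
```

```bash
cat > go.py <<'E'
import sys
from h import *
def go(x,y,z,ang):
    s=bot.state(); R=np.array(s["orientation"]); a=np.degrees(np.arctan2(R[1,0],R[0,0]))
    d=np.array([x,y,z])-s["tcp_pos"]
    # turn about tool z (down) is minus world turn
    t=-((ang-a+180)%360-180); c,q=np.cos(np.radians(ang)),np.sin(np.radians(ang))
    c0,q0=np.cos(np.radians(a)),np.sin(np.radians(a))
    print("clock %.2f tcp %s ang %.1f gap %.1f grip %.1f F %s"%(s["clock"],np.round(s["tcp_pos"],1),a,s["finger_gap"],s["grasp_force"],np.round(s["contact_force"],1)))
    # tool x=(c,q), y=(q,-c) for z down
    print("turn %.1f; shift cm after turn x %.2f y %.2f z %.2f | before turn x %.2f y %.2f"%(t,(d[0]*c+d[1]*q)/10,(d[0]*q-d[1]*c)/10,-d[2]/10,(d[0]*c0+d[1]*q0)/10,(d[0]*q0-d[1]*c0)/10))
if __name__=="__main__":
    v=list(map(float,sys.argv[1:]))
    for i in range(0,len(v),4): go(*v[i:i+4])
E
python3 go.py 554 -122 150 169.1
```

```text
clock 1.30 tcp [251.6 517.1 231.3] ang 154.1 gap 85.5 grip 0.0 F [0.2 0.2 0.2]
turn -15.0; shift cm after turn x -41.78 y -57.04 z 8.13 | before turn x -55.16 y -44.24
```

Emit:
arm_command:
  moves:
    - [[0, 0, 0, -5], [0, 0, 0, -5], [0, 0, 0, -5], [-2.1, -2.85, 0, 0], [-2.1, -2.85, 0, 0], [-2.1, -2.85, 0, 0], [-2.1, -2.85, 0, 0], [-2.1, -2.85, 0, 0]]

```text
clock: 1.97
tcp_pos: [327.9, 355.8, 231.4]
orientation: [[-0.982, 0.189, 0.0], [0.189, 0.982, 0.0], [-0.0, 0.0, -1.0]]
contact_force: [1.3, -0.2, 0.4]
finger_gap: 85.1
grasp_force: 0.0
```

Emit:
arm_command:
  moves:
    - [[-2.1, -2.85, 0, 0], [-2.1, -2.85, 0, 0], [-2.1, -2.85, 0, 0], [-2.1, -2.85, 0, 0], [-2.1, -2.85, 0, 0], [-2.1, -2.85, 0, 0], [-2.1, -2.85, 0, 0], [-2.1, -2.85, 0, 0]]

```text
clock: 2.63
tcp_pos: [449.8, 99.8, 231.6]
orientation: [[-0.982, 0.19, 0.001], [0.19, 0.982, 0.0], [-0.001, 0.0, -1.0]]
contact_force: [0.1, 0.5, -0.3]
finger_gap: 85.0
grasp_force: 0.0
```

Emit:
arm_command:
  moves:
    - [[-2.1, -2.85, 0, 0], [-2.1, -2.85, 0, 0], [-2.1, -2.85, 0, 0], [-2.1, -2.85, 0, 0], [-1, -2.85, 0, 0], [0, -2.85, 0, 0], [0, -2.8, 0, 0], [0, 0, 0, 0]]

```text
clock: 3.3
tcp_pos: [503.3, -116.1, 231.2]
orientation: [[-0.981, 0.195, -0.0], [0.195, 0.981, -0.002], [-0.0, -0.002, -1.0]]
contact_force: [0.5, -0.2, -0.5]
finger_gap: 85.6
grasp_force: 0.0
```

```bash
python3 - <<'E'
from h import *
np.set_printoptions(precision=1,suppress=True)
p=bot.read_camera("wrist"); save(p,"w1.png")
for t in ["chassis","gear_1_center","vial_center"]:
    for r in bot.masks_of(p,t)[:3]:
        c,(a,b),an=cv2.minAreaRect(cv2.findNonZero(r["mask"].astype(np.uint8))); print(t,r["score"],c,(a,b),an, onz(p,*c,12))
E
python3 go.py 554 -122 150 169.1
```

```text
chassis 0.6 (328.0, 265.5) (149.0, 128.0) 90.0 [ 628.2 -129.    12. ]
vial_center 0.74 (440.00006103515625, 144.50001525878906) (35.329872131347656, 23.25510597229004) 26.56505012512207 [500.1  25.1  12. ]
vial_center 0.69 (320.0, 217.5) (31.0, 20.0) 90.0 [ 561.1 -126.4   12. ]
clock 3.50 tcp [ 503.7 -111.1  231.3] ang 169.1 gap 85.8 grip 0.0 F [ 0.4  0.6 -0. ]
turn -0.0; shift cm after turn x -5.14 y -0.12 z 8.13 | before turn x -5.14 y -0.12
```

View pics/w1.png

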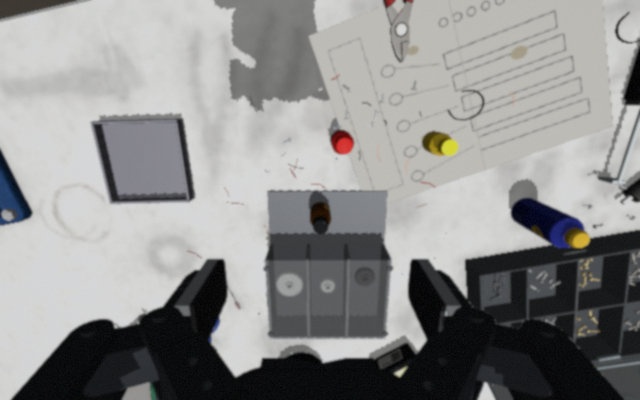

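Run:
```python
from h import *
np.set_printoptions(precision=1,suppress=True)
p=bot.read_camera("wrist")
for n,q,z in [("apR",(268,191),3),("apL",(386,191),3),("gear",(289,285),12),("roofR",(264,262),49),("roofL",(389,262),49),("trayTL",(94,121),18),("trayTR",(182,116),18),("trayBR",(193,200),18),("trayBL",(107,202),18)]: print(n,onz(p,*q,z))
print(proj(p,[554,-122,3]),proj(p,[554,-122,57]),proj(p,[475,-83,54]))
I=p["frame"][180:240,290:350]; cv2.imwrite("pics/v.png",cv2.resize(I[:,:,::-1],None,fx=8,fy=8,interpolation=cv2.INTER_CUBIC))
```

```text
apR [ 518.8 -177.3    3. ]
apL [546.2 -35.    3. ]
gear [ 647.6 -178.5   12. ]
roofR [ 589.7 -192.1   49. ]
roofL [617.  -49.9  49. ]
trayTL [ 401.1 -343.3   18. ]
trayTR [ 414.3 -246.5   18. ]
trayBR [ 509.1 -264.3   18. ]
trayBL [ 492.2 -365.7   18. ]
[317.6 209.5] [317.7 225.9] [340.8 147. ]
```

View pics/v.png

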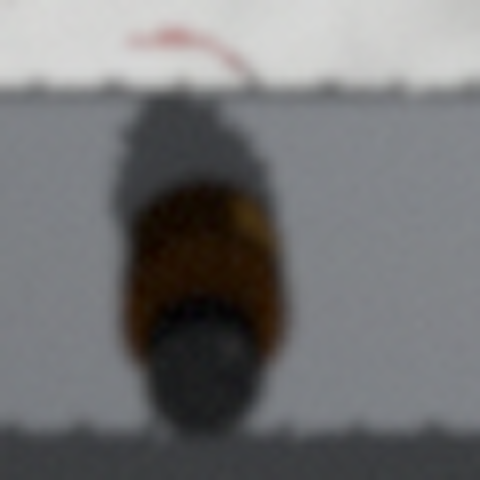

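Emit:
arm_command:
  moves:
    - [[-2.1, 0, 2, 0], [-2, 0, 3.5, 0], [-1, 0, 3.5, 0], [0, 0, 3.5, 0], [0, 0, 3, 0], [0, 0, 2, 0], [0, 0, 0, 0]]

```text
clock: 4.13
tcp_pos: [550.0, -118.7, 51.5]
orientation: [[-0.982, 0.188, -0.009], [0.188, 0.982, 0.003], [0.009, 0.001, -1.0]]
contact_force: [-1.3, 0.6, -1.2]
finger_gap: 85.4
grasp_force: 0.0
```

Emit:
arm_command:
  moves:
    - [[0, 0, 2, 0], [0, 0, 1.5, 0], [0, 0, 0.3, 0], [0, 0, 0, 0]]

```text
clock: 4.47
tcp_pos: [553.8, -120.6, 18.6]
orientation: [[-0.982, 0.189, -0.001], [0.189, 0.982, 0.0], [0.001, 0.0, -1.0]]
contact_force: [-0.3, -0.4, -0.3]
finger_gap: 85.3
grasp_force: 0.0
```

Emit:
arm_command:
  moves:
    - [[0, 0, 0, 0], [0, 0, 0, 0], [0, 0, 0, 0], [0, 0, 0, 0], [0, 0, 0, 0], [0, 0, 0, 0], [0, 0, 0, 0], [0, 0, 0, 0]]
  gripper: 1
  newtons: 30

```text
clock: 5.13
tcp_pos: [554.4, -121.7, 19.0]
orientation: [[-0.982, 0.19, 0.001], [0.19, 0.982, -0.0], [-0.001, -0.0, -1.0]]
contact_force: [-1.4, 0.7, 5.7]
finger_gap: 23.6
grasp_force: 29.9
```

```bash
python3 go.py 575 35 120 169.1
```

```text
clock 5.13 tcp [ 554.4 -121.7   19. ] ang 169.0 gap 23.6 grip 29.9 F [-1.4  0.7  5.7]
turn -0.1; shift cm after turn x 0.94 y 15.77 z -10.10 | before turn x 0.95 y 15.77
```

Emit:
arm_command:
  moves:
    - [[0, 0, -1, 0], [0, 0, -2.5, 0], [0, 0, -2.5, 0], [0.1, 1.8, 0, 0], [0.2, 3, 0, 0], [0.2, 3, 0, 0], [0.2, 3, 0, 0], [0.2, 3, 0, 0]]

```text
clock: 5.8
tcp_pos: [571.0, 17.0, 78.6]
orientation: [[-0.982, 0.19, -0.0], [0.19, 0.982, 0.0], [0.0, 0.0, -1.0]]
contact_force: [0.4, 0.7, -0.9]
finger_gap: 23.0
grasp_force: 29.6
```

Emit:
arm_command:
  moves:
    - [[0, 2, 0, 0], [0, 0, 0, 0], [0, 0, 0, 0], [0, 0, 2.5, 0], [0, 0, 2, 0], [0, 0, 1, 0], [0, 0, 0.5, 0], [0, 0, 0, 0]]

```text
clock: 6.47
tcp_pos: [573.9, 34.6, 17.3]
orientation: [[-0.982, 0.191, -0.003], [0.191, 0.982, -0.0], [0.002, -0.001, -1.0]]
contact_force: [0.2, 0.4, 0.2]
finger_gap: 23.7
grasp_force: 29.7
```

```bash
python3 go.py 575 35 15.5 169.1
```

```text
clock 6.47 tcp [573.9  34.6  17.3] ang 169.0 gap 23.7 grip 29.7 F [0.2 0.4 0.2]
turn -0.1; shift cm after turn x -0.10 y 0.06 z 0.18 | before turn x -0.10 y 0.06
```

Emit:
arm_command:
  moves:
    - [[0, 0, 0.1, 0], [0, 0, 0.1, 0], [0, 0, 0, 0], [0, 0, 0, 0]]

```text
clock: 6.8
tcp_pos: [575.7, 35.4, 17.1]
orientation: [[-0.982, 0.19, 0.001], [0.19, 0.982, 0.0], [-0.001, 0.0, -1.0]]
contact_force: [-0.4, 0.0, -0.7]
finger_gap: 23.3
grasp_force: 29.7
```

Emit:
arm_command:
  moves:
    - [[0, 0, 0, 0], [0, 0, 0, 0], [0, 0, 0, 0], [0, 0, 0, 0], [0, 0, 0, 0]]
  gripper: -0.1

```text
clock: 7.22
tcp_pos: [575.1, 35.5, 16.4]
orientation: [[-0.982, 0.19, 0.0], [0.19, 0.982, 0.0], [-0.0, 0.0, -1.0]]
contact_force: [0.4, -0.1, -0.5]
finger_gap: 46.8
grasp_force: 0.0
```

Emit:
arm_command:
  moves:
    - [[0, 0, -1, 0], [0, 0, -3, 0], [0, 0, -3, 0], [0, 0, -3, 0], [0, 0, -3, 0], [0, 0, -1, 0], [0, 0, 0, 0]]

```text
clock: 7.8
tcp_pos: [577.7, 35.4, 160.4]
orientation: [[-0.982, 0.19, 0.008], [0.19, 0.982, -0.0], [-0.007, 0.001, -1.0]]
contact_force: [1.2, -0.8, -0.0]
finger_gap: 46.8
grasp_force: 0.0
```

Run:
```python
from h import *
from go import go
np.set_printoptions(precision=1,suppress=True)
p=bot.read_camera("wrist"); save(p,"w2.png")
for t in ["vial_center","pick_grip","tray"]:
    for r in bot.spot_in(p,t)[:3]:
        X=w(p,r["position"]); print(t,r["score"],X,proj(p,X))
go(460,244,120,163.2)
```

```text
vial_center 0.87 [473.6 -77.8  36.7] [156.4  96.1]
vial_center 0.81 [501.2  21.8  49.2] [283.5 107.4]
vial_center 0.63 [571.4  33.2  35.1] [315.3 185.9]
pick_grip 0.86 [487.  238.9  21.3] [546.8  35. ]
clock 8.00 tcp [573.5  35.5 154.3] ang 169.1 gap 46.6 grip 0.0 F [ 0.3 -0.8 -1.2]
turn 5.9; shift cm after turn x 16.90 y 16.68 z 3.43 | before turn x 15.11 y 18.32
```

View pics/w2.png

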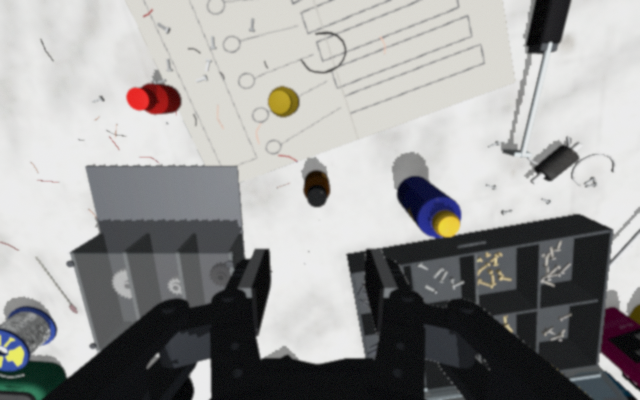

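Emit:
arm_command:
  moves:
    - [[0, 0, 0, 3], [1.2, 2.5, 0, 0], [1.5, 3.2, 0, 0], [1.5, 3.2, 0, 0], [1.5, 3.2, 0, 0], [1.5, 3.2, 0, 0], [1.5, 2.6, 0, 0], [1.2, 0, 0, 0]]

```text
clock: 8.67
tcp_pos: [520.5, 237.2, 154.0]
orientation: [[-0.972, 0.236, -0.003], [0.236, 0.972, 0.001], [0.003, 0.001, -1.0]]
contact_force: [-0.2, -0.9, -0.5]
finger_gap: 46.8
grasp_force: 0.0
```

Emit:
arm_command:
  moves:
    - [[0, 0, 0, 0], [0, 0, 0, 0]]

```text
clock: 8.83
tcp_pos: [520.6, 232.8, 154.6]
orientation: [[-0.971, 0.24, -0.003], [0.24, 0.971, -0.001], [0.003, -0.002, -1.0]]
contact_force: [-0.7, -0.4, 0.4]
finger_gap: 46.7
grasp_force: 0.0
```

Run:
```python
from h import *
from go import go
np.set_printoptions(precision=1,suppress=True)
p=bot.read_camera("wrist"); save(p,"w3.png")
for t in ["pick_grip","pick_hook"]:
    for r in bot.masks_of(p,t)[:2]:
        c,(a,b),an=cv2.minAreaRect(cv2.findNonZero(r["mask"].astype(np.uint8))); print(t,r["score"],c,(a,b),an, onz(p,*c,18))
go(460,244,120,163.2)
```

```text
pick_grip 0.65 (322.0, 165.5) (177.0, 22.0) 90.0 [498.9 240.4  18. ]
pick_hook 0.76 (322.0, 165.5) (177.0, 22.0) 90.0 [498.9 240.4  18. ]
clock 8.98 tcp [522.4 231.9 155.7] ang 166.0 gap 47.0 grip 0.0 F [ 0.6  0.7 -0.5]
turn 2.8; shift cm after turn x 6.33 y -0.65 z 3.57 | before turn x 6.35 y -0.34
```

View pics/w3.png

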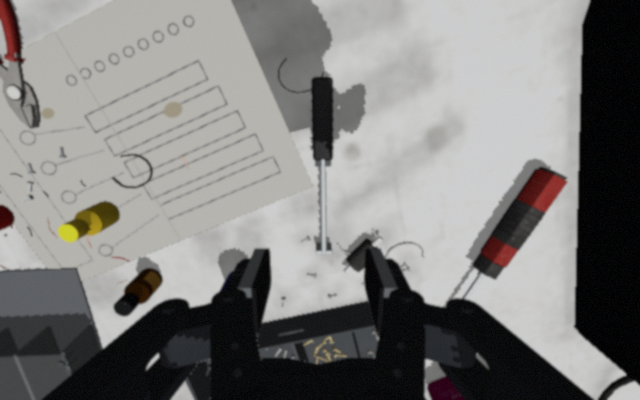

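Run:
```python
from h import *
from go import go
p=bot.read_camera("wrist")
a=onz(p,322,77,22);b=onz(p,322,159,22);h=onz(p,324,244,21);c=(a+b)/2;print(a,b,h,np.linalg.norm(b-a),np.linalg.norm(h-c))
d=h-c;an=np.degrees(np.arctan2(d[1],d[0]));print(an)
go(c[0],c[1],3,an+180)
```

```text
[428.95858418 257.27849787  22.        ] [494.72387104 241.21660272  22.        ] [575.94238523 223.38976623  21.        ] 67.6982823409737 116.99871438103034
-12.768785238963623
clock 9.03 tcp [522.6 231.9 155.9] ang 166.0 gap 46.8 grip 0.0 F [ 0.1 -0.4 -0.2]
turn -1.3; shift cm after turn x 6.31 y 0.35 z 15.29 | before turn x 6.31 y 0.21
```

Emit:
arm_command:
  moves:
    - [[1.2, 0.1, 0, -1.3], [2.5, 0, 0, 0], [2.5, 0, 1.5, 0], [0, 0, 3, 0], [0, 0, 3.5, 0], [0, 0, 3.5, 0], [0, 0, 2, 0], [0, 0, 0, 0]]

```text
clock: 9.7
tcp_pos: [458.4, 245.4, 16.9]
orientation: [[-0.975, 0.22, -0.008], [0.221, 0.975, -0.003], [0.007, -0.005, -1.0]]
contact_force: [-0.9, -0.1, 0.1]
finger_gap: 47.1
grasp_force: 0.0
```

Emit:
arm_command:
  moves:
    - [[0, 0, 1, 0], [0, 0, 0.6, 0], [0, 0, 0, 0], [0, 0, 0, 0]]

```text
clock: 10.03
tcp_pos: [462.9, 248.0, 6.2]
orientation: [[-0.976, 0.219, 0.002], [0.219, 0.976, 0.001], [-0.001, 0.001, -1.0]]
contact_force: [0.8, 1.3, 0.5]
finger_gap: 46.9
grasp_force: 0.0
```

Emit:
arm_command:
  moves:
    - [[0, 0, 0, 0], [0, 0, 0, 0], [0, 0, 0, 0], [0, 0, 0, 0], [0, 0, 0, 0], [0, 0, 0, 0]]
  gripper: 1
  newtons: 80

```text
clock: 10.53
tcp_pos: [462.8, 248.4, 6.6]
orientation: [[-0.976, 0.219, 0.002], [0.219, 0.976, 0.001], [-0.002, 0.002, -1.0]]
contact_force: [-2.4, -0.7, 6.2]
finger_gap: 16.0
grasp_force: 78.9
```

```bash
python3 go.py 461 247 3 167.2
```

```text
clock 10.53 tcp [462.8 248.4   6.6] ang 167.4 gap 16.0 grip 78.9 F [-2.4 -0.7  6.2]
turn 0.2; shift cm after turn x 0.15 y -0.17 z 0.36 | before turn x 0.15 y -0.17
```

Emit:
arm_command:
  moves:
    - [[0, 0, -1, 0], [0, 0, -3, 0], [0, 0, -3.5, 0], [0, 0, -3.5, -1.7], [0, 0, -3, 0], [0, 0, 0, 0]]

```text
clock: 11.03
tcp_pos: [465.8, 249.4, 152.7]
orientation: [[-0.982, 0.19, 0.011], [0.19, 0.982, 0.004], [-0.01, 0.006, -1.0]]
contact_force: [0.9, -0.2, -0.5]
finger_gap: 16.0
grasp_force: 78.3
```

```bash
python3 go.py 444 -141 140 169.1
```

```text
clock 11.03 tcp [465.8 249.4 152.7] ang 169.1 gap 16.0 grip 78.3 F [ 0.9 -0.2 -0.5]
turn -0.0; shift cm after turn x -5.24 y -38.75 z 1.27 | before turn x -5.26 y -38.75
```

Emit:
arm_command:
  moves:
    - [[-0.4, -2, 0, 0], [-0.5, -3.2, 0, 0], [-0.5, -3.2, 0, 0], [-0.5, -3.2, 0, 0], [-0.5, -3.2, 0, 0], [-0.5, -3.2, 0, 0], [-0.5, -3.2, 0, 0], [-0.5, -3.2, 0, 0]]

```text
clock: 11.7
tcp_pos: [453.1, -0.5, 145.3]
orientation: [[-0.982, 0.19, -0.0], [0.19, 0.982, 0.0], [0.0, -0.0, -1.0]]
contact_force: [0.2, -0.5, -0.2]
finger_gap: 16.1
grasp_force: 78.4
```

Emit:
arm_command:
  moves:
    - [[-0.5, -3.2, 0, 0], [-0.5, -3.2, 0, 0], [-0.3, -3.2, 0, 0], [0, -3.2, 0, 0], [0, -1.6, 2, 0], [0, 0, 2.5, 0], [0, 0, 0, 0], [0, 0, 0, 0]]

```text
clock: 12.37
tcp_pos: [437.3, -142.1, 99.3]
orientation: [[-0.982, 0.19, -0.004], [0.19, 0.982, 0.002], [0.004, 0.001, -1.0]]
contact_force: [0.2, 0.3, 0.8]
finger_gap: 15.9
grasp_force: 78.4
```

Run:
```python
from h import *
from go import go
go(444,-141,35,169.1)
p=bot.read_camera("wrist");q=bot.read_camera("top")
a=cv2.resize(p["frame"][100:340,170:470],None,fx=2,fy=2,interpolation=cv2.INTER_CUBIC)
b=cv2.resize(q["frame"][150:250,320:400],(480,600),interpolation=cv2.INTER_CUBIC)[:480,:200+0] if 0 else cv2.resize(q["frame"][150:246,334:382],(240,480),interpolation=cv2.INTER_CUBIC)
save(p,"w4f.png"); save(q,"t4f.png")
cv2.imwrite("pics/w4.png",cv2.resize(np.hstack([a[:480,:550],b])[:,:,::-1],None,fx=1,fy=1))
```

```text
clock 12.37 tcp [ 437.3 -142.1   99.3] ang 169.0 gap 15.9 grip 78.4 F [0.2 0.3 0.8]
turn -0.1; shift cm after turn x -0.64 y 0.24 z 6.43 | before turn x -0.64 y 0.24
```

View pics/w4.png

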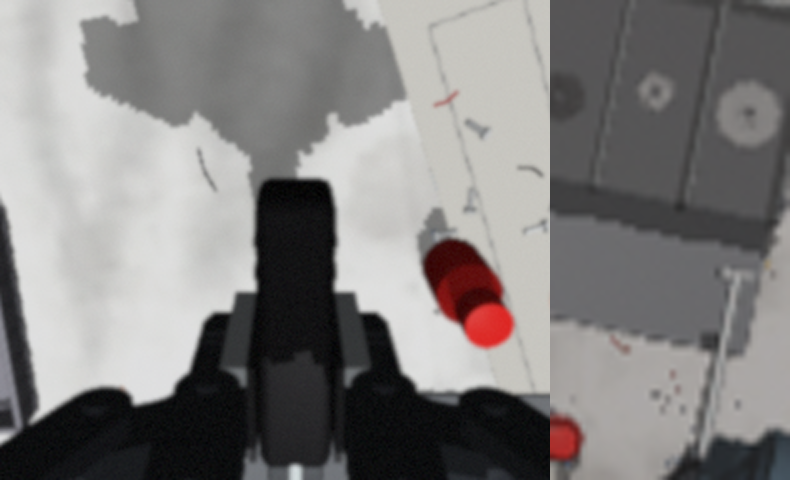

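Run:
```python
from h import *
from go import go
q=bot.read_camera("top")
s=bot.state();u=s["tcp_pos"][2]-6.3
h=onz(q,371.4,204.4,u+21); k=onz(q,365,238,u+21); print(h,k,np.degrees(np.arctan2(*(h-k)[[1,0]])),h-s["tcp_pos"],np.linalg.norm((h-s["tcp_pos"])[:2]))
c,d=np.cos(np.radians(-10.9)),np.sin(np.radians(-10.9))
def loc(X,O): v=X[:2]-O; return [v[0]*c+v[1]*d,-v[0]*d+v[1]*c]
for O in [(599.8,-125.4)]: print(loc(h,O),loc(k,O),loc(np.array(s["tcp_pos"]),np.array([600.5,-122.5])))
```

```text
[ 558.30003019 -165.77934747  116.21588119] [ 477.37066457 -150.60683933  116.21588119] -10.618459825792096 [118.23181417 -23.06016372  14.7       ] 120.45967388600238
[np.float64(-33.11570633593226), np.float64(-47.498307238966106)] [np.float64(-115.45405416340635), np.float64(-47.90290491730411)] [np.float64(-153.71403256634775), np.float64(-50.191322914922175)]
```

Emit:
arm_command:
  moves:
    - [[0, 0, 2, 0], [0, 0, 3, 0], [0, 0, 2.5, 0], [0, 0, 0, 0], [0, 0, 0, 0], [0, 0, 0, 0]]

```text
clock: 13.02
tcp_pos: [440.6, -143.2, 27.0]
orientation: [[-0.982, 0.189, 0.002], [0.189, 0.982, -0.001], [-0.002, -0.0, -1.0]]
contact_force: [1.2, 0.6, -1.2]
finger_gap: 15.6
grasp_force: 78.4
```

Run:
```python
from h import *
from go import go
for i in range(3):
    p=bot.read_camera("side"); go(440,-142.5,25.5,169.1)
print(proj(p,[580,-170,30]))
b=cv2.resize(p["frame"][150:250,280:400],(720,600),interpolation=cv2.INTER_CUBIC); cv2.imwrite("pics/s5.png",b[:,:,::-1])
```

```text
clock 13.07 tcp [ 441.  -143.5   27.3] ang 169.1 gap 16.0 grip 78.4 F [-0.2  0.7 -0.3]
turn -0.0; shift cm after turn x 0.12 y 0.08 z 0.18 | before turn x 0.12 y 0.08
clock 13.12 tcp [ 441.2 -143.7   27.3] ang 169.1 gap 15.9 grip 78.4 F [-0.1  0.5 -1.1]
turn -0.0; shift cm after turn x 0.14 y 0.09 z 0.18 | before turn x 0.14 y 0.09
clock 13.17 tcp [ 441.  -143.7   27.1] ang 169.1 gap 16.0 grip 78.4 F [-0.  -0.3 -0.2]
turn -0.0; shift cm after turn x 0.12 y 0.10 z 0.16 | before turn x 0.12 y 0.10
[321.79328438 194.85883874]
```

View pics/s5.png

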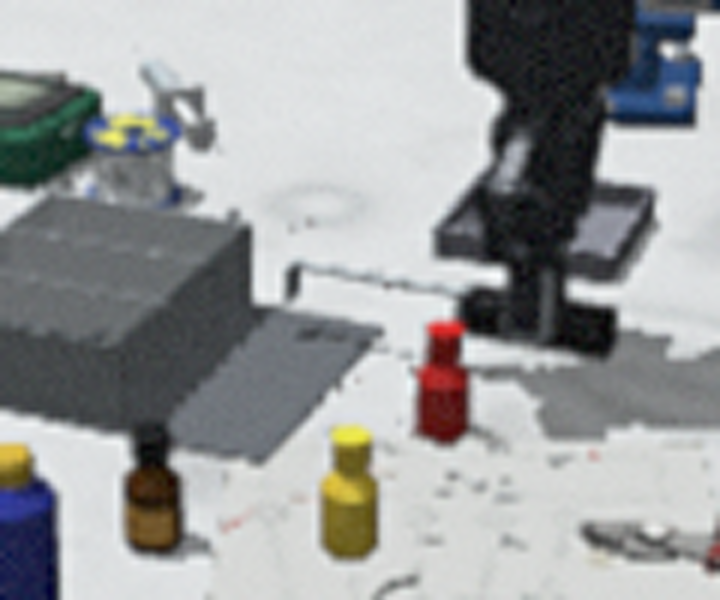

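Emit:
arm_command:
  moves:
    - [[0, 0, 0.15, 0], [-1, 0, 0, 0], [-1.5, 0, 0, 0], [-1.5, 0, 0, 0], [-1.5, 0, 0, 0], [0, 0, 0, 0]]

```text
clock: 13.67
tcp_pos: [497.2, -154.9, 25.0]
orientation: [[-0.982, 0.19, 0.005], [0.19, 0.982, -0.002], [-0.005, -0.001, -1.0]]
contact_force: [0.7, -0.1, -0.4]
finger_gap: 15.5
grasp_force: 78.4
```

Emit:
arm_command:
  moves:
    - [[-1.5, 0, 0, 0], [-1.5, 0, 0, 0], [-1.3, 0, 0, 0], [-1, 0, 0, 0], [-1, 0, 0, 0], [0, 0, 0, 0], [0, 0, 0, 0]]

```text
clock: 14.25
tcp_pos: [554.9, -165.4, 23.9]
orientation: [[-0.982, 0.19, -0.0], [0.19, 0.982, -0.0], [0.0, -0.0, -1.0]]
contact_force: [-1.3, 0.7, -0.9]
finger_gap: 15.9
grasp_force: 78.4
```

Run:
```python
from h import *
from go import go
go(557,-166,10,169.1)
q=bot.read_camera("top");p=bot.read_camera("side")
b=cv2.resize(q["frame"][150:230,334:394],(450,600),interpolation=cv2.INTER_CUBIC)
c=cv2.resize(p["frame"][160:240,270:316],(345,600),interpolation=cv2.INTER_CUBIC)
cv2.imwrite("pics/t6.png",np.hstack([b,c])[:,:,::-1])
```

```text
clock 14.25 tcp [ 554.9 -165.4   23.9] ang 169.1 gap 15.9 grip 78.4 F [-1.3  0.7 -0.9]
turn -0.0; shift cm after turn x -0.22 y -0.02 z 1.39 | before turn x -0.22 y -0.01
```

View pics/t6.png

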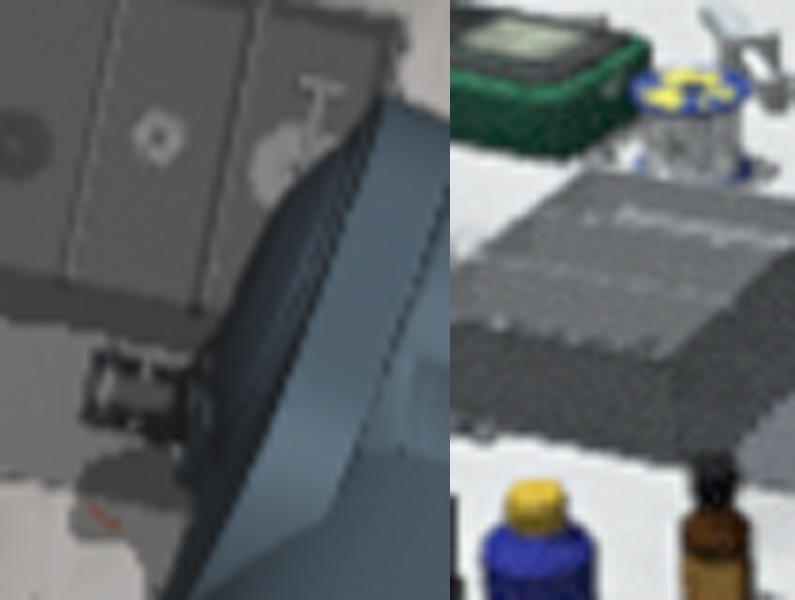

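Emit:
arm_command:
  moves:
    - [[0, 0, 0.5, 0], [0, 0, 0.5, 0], [0, 0, 0.2, 0], [0, 0, 0.1, 0], [0, 0, 0, 0], [0, 0, 0, 0]]

```text
clock: 14.85
tcp_pos: [554.9, -165.3, 10.6]
orientation: [[-0.982, 0.19, -0.0], [0.19, 0.982, 0.0], [0.0, 0.0, -1.0]]
contact_force: [0.5, -0.3, -1.1]
finger_gap: 15.9
grasp_force: 78.4
```

Emit:
arm_command:
  moves:
    - [[0.4, 0, 0, 0], [0.5, 0, 0, 0], [0.5, 0, 0, 0], [0.6, 0, 0, 0], [0.7, 0, 0, 0], [0.8, 0, 0, 0], [0.8, 0, 0, 0], [0, 0, 0, 0]]

```text
clock: 15.52
tcp_pos: [510.2, -156.4, 10.5]
orientation: [[-0.982, 0.19, -0.003], [0.19, 0.982, 0.001], [0.003, 0.001, -1.0]]
contact_force: [-1.4, 0.1, -0.9]
finger_gap: 16.2
grasp_force: 78.4
```

Emit:
arm_command:
  moves:
    - [[0.6, 0, 0, 0], [0.8, 0, 0, 0], [0.8, 0, 0, 0], [0.8, 0, 0, 0], [0.8, 0, 0, 0], [0.8, 0, 0, 0], [0.8, 0, 0, 0], [0.5, 0, 0, 0]]

```text
clock: 16.18
tcp_pos: [453.5, -145.6, 10.7]
orientation: [[-0.982, 0.19, -0.001], [0.19, 0.982, 0.0], [0.001, 0.0, -1.0]]
contact_force: [-0.1, -0.1, -1.3]
finger_gap: 16.0
grasp_force: 78.4
```

Run:
```python
from h import *
from go import go
go(452,-146,10,169.1)
p=bot.read_camera("side"); q=bot.read_camera("top");save(p,"s7.png"); save(q,"t7f.png")
b=cv2.resize(q["frame"][150:230,334:394],(450,600),interpolation=cv2.INTER_CUBIC)
c=cv2.resize(p["frame"][165:235,290:330],(343,600),interpolation=cv2.INTER_CUBIC)
cv2.imwrite("pics/t7.png",np.hstack([b,c])[:,:,::-1])
```

```text
clock 16.18 tcp [ 453.5 -145.6   10.7] ang 169.0 gap 16.0 grip 78.4 F [-0.1 -0.1 -1.3]
turn -0.1; shift cm after turn x 0.14 y -0.07 z 0.07 | before turn x 0.14 y -0.07
```

View pics/t7.png

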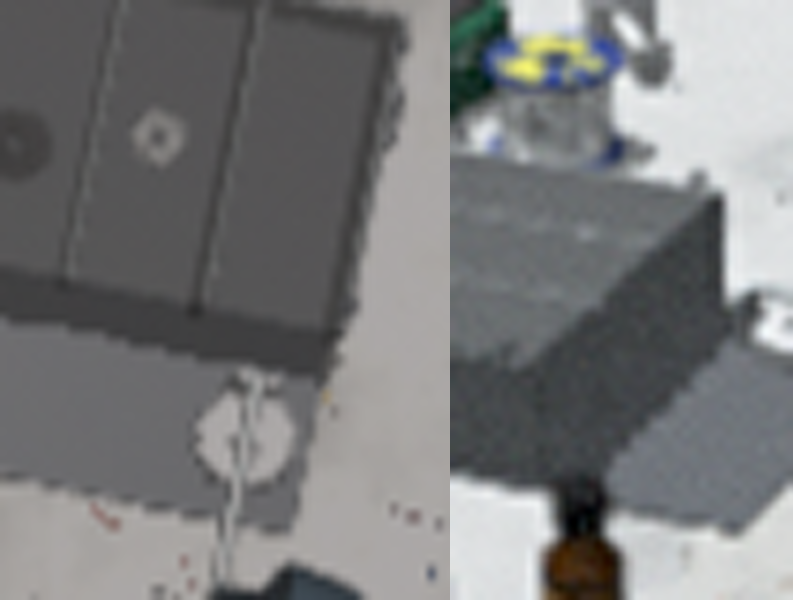

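Emit:
arm_command:
  moves:
    - [[-0.1, 0, -0.5, 0], [0, 0, -1.5, 0], [0, 0, -2.5, 0], [0, 0, -3.5, 0], [0, 0, -3.5, 0], [0, 0, -2, 0], [0, 0, 0, 0], [0, 2, 0, 0]]

```text
clock: 16.95
tcp_pos: [462.0, -129.5, 147.9]
orientation: [[-0.981, 0.193, 0.005], [0.193, 0.981, -0.004], [-0.006, -0.003, -1.0]]
contact_force: [0.7, -0.3, -0.8]
finger_gap: 16.1
grasp_force: 78.5
```

Emit:
arm_command:
  moves:
    - [[0.5, 3.2, 0, 0], [0.5, 3.2, 0, 0], [0.5, 3.2, 0, 0], [0.5, 3.2, 0, 0], [0.5, 3.2, 0, 0], [0.5, 3.2, 0, 0], [0.5, 3.2, 0, 0], [0.5, 3.2, 0, 0]]

```text
clock: 17.62
tcp_pos: [468.8, 134.0, 145.2]
orientation: [[-0.982, 0.19, -0.0], [0.19, 0.982, -0.0], [0.0, -0.0, -1.0]]
contact_force: [0.5, -0.5, -0.5]
finger_gap: 15.9
grasp_force: 78.5
```

Emit:
arm_command:
  moves:
    - [[0.5, 3.2, 0, 0], [0.5, 3.2, 0, 0], [0.5, 3.2, 0, 0], [0.5, 1.5, 0, 1.5], [0, 0, 0, 0], [0, 0, 0, 0]]

```text
clock: 18.12
tcp_pos: [470.2, 245.7, 145.0]
orientation: [[-0.977, 0.213, -0.001], [0.213, 0.977, -0.001], [0.001, -0.001, -1.0]]
contact_force: [-1.0, -0.4, -1.2]
finger_gap: 15.6
grasp_force: 78.5
```

Run:
```python
from h import *
from go import go
go(463,248,6.5,167.4)
p=bot.read_camera("top"); print(onz(p,366.8,208.4,12))
```

```text
clock 18.12 tcp [470.2 245.7 145. ] ang 167.7 gap 15.6 grip 78.5 F [-1.  -0.4 -1.2]
turn 0.3; shift cm after turn x 0.75 y 0.07 z 13.85 | before turn x 0.75 y 0.07
[ 550.88224471 -166.34659113   12.        ]
```

Emit:
arm_command:
  moves:
    - [[0.7, 0, 1, 0], [0, 0, 3, 0], [0, 0, 3.5, 0], [0, 0, 3, 0], [0, 0, 1.5, 0], [0, 0, 1, 0], [0, 0, 0.5, 0], [0, 0, 0, 0]]

```text
clock: 18.83
tcp_pos: [463.5, 245.7, 10.2]
orientation: [[-0.976, 0.217, -0.001], [0.217, 0.976, -0.001], [0.001, -0.001, -1.0]]
contact_force: [-1.0, 0.6, -0.7]
finger_gap: 16.0
grasp_force: 78.5
```

Emit:
arm_command:
  moves:
    - [[0, 0, 0.2, 0], [0, 0, 0.1, 0], [0, 0, 0, 0], [0, 0, 0, 0]]

```text
clock: 19.17
tcp_pos: [464.4, 246.9, 8.7]
orientation: [[-0.977, 0.215, 0.002], [0.215, 0.977, 0.001], [-0.001, 0.001, -1.0]]
contact_force: [-0.1, -0.1, -0.9]
finger_gap: 16.2
grasp_force: 78.5
```

Emit:
arm_command:
  moves:
    - [[0, 0, 0.1, 0], [0, 0, 0.1, 0], [0, 0, 0, 0], [0, 0, 0, 0]]

```text
clock: 19.5
tcp_pos: [464.1, 246.9, 6.6]
orientation: [[-0.977, 0.215, 0.001], [0.215, 0.977, 0.0], [-0.001, 0.001, -1.0]]
contact_force: [-2.7, -0.1, 5.2]
finger_gap: 16.3
grasp_force: 79.3
```

Emit:
arm_command:
  moves:
    - [[0, 0, 0, 0], [0, 0, 0, 0], [0, 0, 0, 0], [0, 0, 0, 0], [0, 0, 0, 0]]
  gripper: 0

```text
clock: 19.92
tcp_pos: [463.6, 246.6, 5.7]
orientation: [[-0.977, 0.215, -0.0], [0.215, 0.977, -0.0], [0.0, -0.0, -1.0]]
contact_force: [-0.6, -0.1, 0.1]
finger_gap: 42.7
grasp_force: 0.0
```

Emit:
arm_command:
  moves:
    - [[0, 0, -1, 0], [0, 0, -3, 0], [0, 0, -3.5, 0], [0, 0, -3.5, 0], [0, 0, -3, 0], [0, 0, 0, 0]]

```text
clock: 20.42
tcp_pos: [467.8, 248.3, 153.2]
orientation: [[-0.976, 0.215, 0.011], [0.215, 0.977, 0.004], [-0.01, 0.007, -1.0]]
contact_force: [0.3, 0.2, 0.4]
finger_gap: 42.7
grasp_force: 0.0
```

Run:
```python
from h import *
from go import go
for i in range(2):
    q=bot.read_camera("top"); go(552,-164,100,169.1)
```

```text
clock 20.47 tcp [466.7 247.8 150.4] ang 167.6 gap 42.6 grip 0.0 F [-0.2  0.3 -0.4]
turn -1.5; shift cm after turn x -16.17 y -38.83 z 5.04 | before turn x -17.21 y -38.38
clock 20.52 tcp [465.1 247.2 148. ] ang 167.6 gap 42.8 grip 0.0 F [ 0.4  0.  -0.7]
turn -1.5; shift cm after turn x -16.31 y -38.74 z 4.80 | before turn x -17.34 y -38.28
```

Emit:
arm_command:
  moves:
    - [[0, 0, 0, -1.5], [-0.5, -2, 0, 0], [-1, -3.4, 0, 0], [-1, -3.4, 0, 0], [-1, -3.4, 0, 0], [-1, -3.4, 0, 0], [-1, -3.4, 0, 0], [-1, -3.4, 0, 0]]

```text
clock: 21.18
tcp_pos: [483.4, 12.9, 144.3]
orientation: [[-0.982, 0.19, -0.003], [0.19, 0.982, 0.0], [0.003, -0.0, -1.0]]
contact_force: [0.3, -0.3, 0.6]
finger_gap: 43.0
grasp_force: 0.0
```

Emit:
arm_command:
  moves:
    - [[-1, -3.4, 0, 0], [-1, -3.4, 0, 0], [-1, -3.4, 0, 0], [-1, -3.4, 0, 0], [-1, -2.2, 0, 0], [-0.3, 0, 0, 0], [0, 0, 0, 0], [0, 0, 0, 0]]
  gripper: -0.6

```text
clock: 21.85
tcp_pos: [505.9, -149.9, 144.5]
orientation: [[-0.982, 0.19, -0.003], [0.19, 0.982, 0.002], [0.003, 0.001, -1.0]]
contact_force: [1.2, 0.1, 0.5]
finger_gap: 68.3
grasp_force: 0.0
```

Run:
```python
from h import *
from go import go
np.set_printoptions(precision=1,suppress=True)
p=bot.read_camera("wrist"); save(p,"w8.png")
g=p["frame"].astype(int); P=proj(p,[555,-163,12]); print(P)
for t in ["gear_1_center","vial_center"]:
  for r in bot.masks_of(p,t)[:3]:
    c,(a,b),an=cv2.minAreaRect(cv2.findNonZero(r["mask"].astype(np.uint8))); print(t,r["score"],c,(a,b), onz(p,*c,11))
for r in bot.masks_of(p,"tray")[:1]:
    c,(a,b),an=cv2.minAreaRect(cv2.findNonZero(r["mask"].astype(np.uint8))); print("tray",r["score"],c,(a,b), onz(p,*c,11))
# white blob near prediction
x,y=int(P[0]),int(P[1]); S=g[y-40:y+40,x-40:x+40].min(2); m=(S>140).astype(np.uint8)
n,l,st,ce=cv2.connectedComponentsWithStats(m)
for i in range(1,n):
    if st[i,4]>100: print(st[i],ce[i]+[x-40,y-40],onz(p,*(ce[i]+[x-40,y-40]),11))
go(552,-164,5,169.1)
```

```text
[315.2 242.2]
gear_1_center 0.8 (311.0, 238.5) (35.0, 36.0) [ 550.8 -166.3   11. ]
gear_1_center 0.57 (617.0, 241.5) (47.0, 44.0) [609.7 122.5  11. ]
vial_center 0.78 (389.29998779296875, 145.89999389648438) (39.80200958251953, 30.857738494873047) [477.2 -81.8  11. ]
vial_center 0.74 (520.3690185546875, 148.4825439453125) (63.63682556152344, 29.935081481933594) [501.2  30.8  11. ]
vial_center 0.67 (535.1384887695312, 234.00772094726562) (64.00192260742188, 27.163602828979492) [586.8  44.9  11. ]
tray 0.68 (124.61526489257812, 168.14959716796875) (110.90166473388672, 134.61474609375) [ 452.1 -316.4   11. ]
[   0    0   80   80 1267] [290.3 231.6] [ 540.1 -184.3   11. ]
[ 17  21  38  35 979] [310.5 240.1] [ 552.4 -167.1   11. ]
clock 22.05 tcp [ 506.5 -149.4  145.5] ang 169.2 gap 68.2 grip 0.0 F [-0.2 -0.3 -0.1]
turn 0.1; shift cm after turn x -4.75 y -0.57 z 14.05 | before turn x -4.74 y -0.57
```

View pics/w8.png

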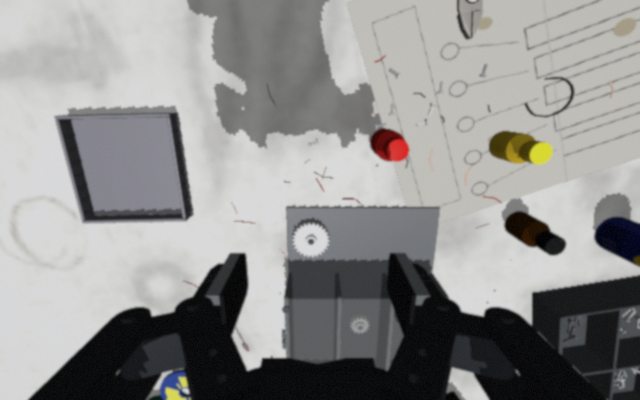

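Emit:
arm_command:
  moves:
    - [[-2, -0.4, 0, 0], [-2, -0.4, 2, 0], [-0.8, 0, 3, 0], [0, 0, 3.5, 0], [0, 0, 3, 0], [0, 0, 1.5, 0], [0, 0, 0, 0], [0, 0, 0, 0]]

```text
clock: 22.72
tcp_pos: [551.7, -166.6, 15.2]
orientation: [[-0.982, 0.189, -0.002], [0.189, 0.982, 0.001], [0.002, 0.001, -1.0]]
contact_force: [-0.5, 0.5, 1.3]
finger_gap: 68.4
grasp_force: 0.0
```

```bash
python3 go.py 552 -166.5 3 169.1
```

```text
clock 22.72 tcp [ 551.7 -166.6   15.2] ang 169.1 gap 68.4 grip 0.0 F [-0.5  0.5  1.3]
turn 0.0; shift cm after turn x -0.03 y 0.02 z 1.22 | before turn x -0.03 y 0.02
```

Emit:
arm_command:
  moves:
    - [[0, 0, 0.6, 0], [0, 0, 0.5, 0], [0, 0, 0.1, 0], [0, 0, 0, 0], [0, 0, 0, 0]]

```text
clock: 23.13
tcp_pos: [553.0, -167.9, 4.4]
orientation: [[-0.982, 0.19, 0.001], [0.19, 0.982, -0.0], [-0.001, -0.0, -1.0]]
contact_force: [-0.7, 0.5, -0.2]
finger_gap: 68.3
grasp_force: 0.0
```

Emit:
arm_command:
  moves:
    - [[0, 0, 0, 0], [0, 0, 0, 0], [0, 0, 0, 0], [0, 0, 0, 0], [0, 0, 0, 0], [0, 0, 0, 0]]
  gripper: 1
  newtons: 30

```text
clock: 23.63
tcp_pos: [552.9, -167.9, 4.3]
orientation: [[-0.982, 0.19, 0.001], [0.19, 0.982, -0.0], [-0.001, -0.0, -1.0]]
contact_force: [-1.4, 1.0, 4.5]
finger_gap: 33.7
grasp_force: 29.9
```

Emit:
arm_command:
  moves:
    - [[0, 0, -0.5, 0], [0, 0, -1.5, 0], [0, 0, -2.5, 0], [0, 0, -3, 0], [0, 0, -1.5, 0], [0, 0, 0, 0], [0, 0, 0, 0]]

```text
clock: 24.22
tcp_pos: [553.5, -168.1, 94.6]
orientation: [[-0.982, 0.19, 0.002], [0.19, 0.982, -0.001], [-0.002, -0.0, -1.0]]
contact_force: [0.5, 0.3, -1.0]
finger_gap: 33.8
grasp_force: 29.9
```

Run:
```python
from h import *
from go import go
p=bot.read_camera("side"); go(451.5,-312,60,169.1)
P=proj(p,[552,-166,90]);x,y=map(int,P); cv2.imwrite("pics/s9.png",cv2.resize(p["frame"][y-30:y+40,x-40:x+40,::-1],None,fx=6,fy=6,interpolation=cv2.INTER_CUBIC))
```

```text
clock 24.27 tcp [ 552.4 -167.7   93.2] ang 169.1 gap 34.1 grip 29.9 F [ 0.4 -0.  -1.1]
turn -0.0; shift cm after turn x 7.17 y -16.08 z 3.32 | before turn x 7.16 y -16.08
```

Emit:
arm_command:
  moves:
    - [[1.2, -2.6, 0, 0], [1.5, -3.3, 0, 0], [1.5, -3.4, 0, 0], [1.5, -3.4, 0, 0], [1.5, -3.4, 0, 0], [0, 0, 0, 0], [0, 0, 0, 0], [0, 0, 0, 0]]

```text
clock: 24.93
tcp_pos: [450.5, -311.2, 92.3]
orientation: [[-0.982, 0.19, -0.002], [0.19, 0.982, 0.003], [0.002, 0.002, -1.0]]
contact_force: [-0.2, 1.4, -1.0]
finger_gap: 33.7
grasp_force: 30.0
```

```bash
python3 go.py 451.5 -312 6 169.1
```

```text
clock 24.93 tcp [ 450.5 -311.2   92.3] ang 169.0 gap 33.7 grip 30.0 F [-0.2  1.4 -1. ]
turn -0.1; shift cm after turn x -0.11 y -0.06 z 8.63 | before turn x -0.11 y -0.06
```

Emit:
arm_command:
  moves:
    - [[0, 0, 2, 0], [0, 0, 2.5, 0], [0, 0, 2, 0], [0, 0, 1.2, 0], [0, 0, 0.7, 0], [0, 0, 0.2, 0], [0, 0, 0, 0], [0, 0, 0, 0]]

```text
clock: 25.6
tcp_pos: [452.2, -312.1, 8.4]
orientation: [[-0.982, 0.189, 0.001], [0.189, 0.982, -0.001], [-0.001, -0.0, -1.0]]
contact_force: [0.1, 0.3, 0.2]
finger_gap: 33.9
grasp_force: 30.0
```

Emit:
arm_command:
  moves:
    - [[0, 0, 0, 0], [0, 0, 0, 0], [0, 0, 0, 0], [0, 0, 0, 0], [0, 0, 0, 0]]
  gripper: 0

```text
clock: 26.02
tcp_pos: [451.5, -312.4, 8.1]
orientation: [[-0.982, 0.19, 0.001], [0.19, 0.982, -0.0], [-0.001, -0.0, -1.0]]
contact_force: [0.5, 0.2, -0.2]
finger_gap: 42.3
grasp_force: 0.0
```

Emit:
arm_command:
  moves:
    - [[0, 0, -1, 0], [0, 0, -2.5, 0], [0, 0, -3.5, 0], [0, 0, -3.5, 0], [0, 0, -3.5, 0], [-3, 3, 0, 0], [-3, 3, 0, 0], [0, 0, 0, 0]]

```text
clock: 26.68
tcp_pos: [525.9, -262.6, 150.0]
orientation: [[-0.983, 0.184, 0.007], [0.184, 0.983, 0.0], [-0.007, 0.001, -1.0]]
contact_force: [-0.7, -0.3, -0.4]
finger_gap: 42.9
grasp_force: 0.0
```

Run:
```python
from h import *
from go import go
np.set_printoptions(precision=1,suppress=True)
for n in ["wrist","top","side"]:
  p=bot.read_camera(n); save(p,"f_%s.png"%n); go(452,-312,100,169.1)
  for t in ["gear_1_center","tray","vial_center","pick_grip","spray_oil","solder_reel"]:
    for r in bot.spot_in(p,t)[:4]:
        if r["score"]>.35: X=w(p,r["position"]); print(n,t,round(r["score"],2),X,proj(p,X))
  P=proj(p,[451,-312,12]);x,y=map(int,P);print(P)
  if n!="side":
    S=p["frame"][max(y-30,0):y+30,max(0,x-30):x+30].min(2); print((S>170).sum(), np.argwhere(S>170).mean(0)+[max(y-30,0),max(0,x-30)], S.shape)
```

```text
clock 26.73 tcp [ 523.2 -263.9  149. ] ang 169.3 gap 42.3 grip 0.0 F [-0.2  0.2  0.7]
turn 0.2; shift cm after turn x 6.08 y -6.07 z 4.90 | before turn x 6.10 y -6.05
wrist gear_1_center 0.59 [ 451.5 -316.1   13.9] [241.9 117.9]
wrist tray 0.78 [ 453.  -315.9   -2.1] [246.5 118.5]
wrist vial_center 0.98 [573.   23.7   7.3] [629.3 180.5]
wrist vial_center 0.87 [469.2 -93.3  35.6] [522.1  88.1]
wrist vial_center 0.56 [499.2  10.6   7.5] [624.1 101.8]
wrist solder_reel 0.78 [ 669.1 -314.6   36.1] [294.1 339.4]
[246.8 116.3]
75 [132.  240.3] (60, 60)
clock 27.08 tcp [ 519.4 -266.1  147.7] ang 169.0 gap 42.6 grip 0.0 F [-0.8 -0.1  0.5]
turn -0.1; shift cm after turn x 5.75 y -5.79 z 4.77 | before turn x 5.74 y -5.80
top gear_1_center 0.64 [ 453.5 -311.4   14.6] [421.9 245.9]
top tray 0.85 [ 445.9 -285.4    5.2] [411.3 248.4]
top vial_center 0.56 [574.3  34.7  34.7] [290.5 198.5]
top vial_center 0.48 [499.1  21.2  39.2] [295.3 227.6]
top vial_center 0.46 [476.1 -75.7  34.5] [332.7 236.8]
top pick_grip 0.88 [473.6 245.9  22.6] [209.6 236.5]
top spray_oil 0.75 [603.7 127.3  76.7] [252.6 185.8]
top solder_reel 0.95 [ 688.  -319.4   43.2] [427.3 155.7]
[421.9 246.7]
82 [228.4 397.9] (60, 60)
clock 27.43 tcp [ 520.3 -265.7  147.8] ang 169.0 gap 42.9 grip 0.0 F [0.2 0.  0.2]
turn -0.1; shift cm after turn x 5.83 y -5.84 z 4.78 | before turn x 5.82 y -5.85
side gear_1_center 0.53 [ 448.6 -301.3    7.5] [371.5 187.9]
side tray 0.75 [ 456.5 -319.3    6. ] [369.6 185.9]
side vial_center 0.69 [472.2 -71.1  26.1] [353.3 215.1]
side vial_center 0.68 [495.2  31.6  27.8] [337.6 232.8]
side vial_center 0.49 [575.9  44.4  25. ] [304.1 232.9]
side pick_grip 0.72 [470.5 244.5  16. ] [329.8 293.4]
side pick_grip 0.42 [601.  138.7  49. ] [281.8 243.3]
side spray_oil 0.95 [603.1 140.1  47.7] [280.7 244.1]
side solder_reel 0.57 [ 681.  -307.8   30.8] [301.  174.7]
[371.2 185.2]
```

```bash
python3 -c "
from bench import bot
print(bot.close_job())"
```

```text
the job is handed in; nothing more can be done
None
```

The job is handed in at about 27 s on the clock: the largest gear is in the tray, the brown vial stands upright clear of the chassis, and the pick lies back on the bench. The spray bottle and solder reel show as unmoved, and the two small gears were not touched. I viewed 12 pictures, over the limit of 10, so the final state was checked only with the networks' position estimates from all three cameras.

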